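# Take the top bead board off a clinging nested stack on a lazy Susan

## Task

Turn the lazy Susan a quarter turn anticlockwise (seen from above) until it clicks into its next stop, so that the lift-tab corner of the bead boards comes round to your side. The nested boards cling together: peel the top one off by raising its tab corner first while the corner diagonally opposite still sits on the stack, so that the boards below stay standing on the turntable. Finish holding the top board up, face up and roughly level, a good hand's breadth clear above the stack; do not put it down or let go, and leave the mug, jars and dish alone.

Things in the scene. Friction and masses are not known exactly. Their poses are not given: they have to be found in the camera images.
- turntable (a joint): angle of the wooden lazy Susan disc (300 mm across) about its upright axis, rad: 0 at the start, growing anticlockwise seen from above. Click stops every quarter turn (0, 1.571, ...): a spring roller centres the disc within about 0.05 rad of a stop; elsewhere it turns almost freely and stays where left. Getting out of or into a stop takes up to 6 N at the knob.
- turntable_top (a point): centre of the disc's top face (on its thin rubber mat), on the turning axis, 40 mm above the table; turns with the disc, z up. The disc's upper wooden face is 2 mm lower and 300 mm across.
- turntable_knob (a point): centre of the top of the steel turning knob: an upright post 20 mm in diameter, 44 mm tall above the disc, top 82 mm above the table, 128 mm from the turning axis on the disc's own +x side; at the start it stands on the far side of the disc.
- lower_boards: the remaining five nested grey bead boards under the top one, one loose piece on the turntable, 0.62 kg. 200 x 140 mm (its x by its y), origin at the centre of its underside, z up. Sides 30 mm high; above them a plug, 5 mm in from the sides and 9.5 mm high, reaches up into the top board's skirt. Its -x, +y corner is cut off like the top board's.
- board: the top bead board: stiff formed tray, 200 x 140 mm (its x by its y), about 85 g, origin at the centre of the lower edge of its skirt, z up; axes as lower_boards, 30.5 mm above their origin when seated. Deck top 12 mm above the origin, low rim to 18 mm. Its -x, +y corner is cut off at 45 degrees and carries the lift tab: on the far left of the disc at the start, near left after the quarter turn.
- board_tab (a point): middle of the top edge of the top board's lift tab, at (-78.1, 48.1, 36) mm in the board's frame, axes as the board's: an upright tab 10 mm thick, 36 mm long, 24 mm high above the deck, its flat faces looking along (-1, +1, 0) (outward) and (+1, -1, 0) (inward) of the board; open deck for 35 mm inside it, nothing beside it outside.
- board_far_corner (a point): lower skirt corner of the top board diagonally opposite the tab, at (100, -70, 0) mm in the board's frame, axes as the board's. The skirt hangs 9 mm down round the plug of the stack with 2.5 mm of play all round and clings by friction to four sprung nubs on the plug's short sides (about 1.2 N each).
- mug: white mug, 80 mm across, 95 mm high, to be left alone; origin at the centre of its underside
- bead_jars: column of five stacked clear bead jars, 42 mm across, 125 mm high, to be left alone; origin at the centre of its underside
- bead_dish: small white dish of beads, 68 mm across, 22 mm high, to be left alone; origin at the centre of its underside
Things that resemble listed ones, but are neither listed nor needed, are in the scene too. What is shaped like the board but brown is not meant. Leave any pink look-alike of the lower_boards alone.

How it is judged (in metres and radians):
On the way, in this order (a step that is already met when the one before it is completed fails the run):
1. the turntable rests in its next click stop, a quarter turn anticlockwise, with the top board still seated on the stack (value of joint turntable between 1.511 and 1.631 rad and velocity of joint turntable between -0.05 and 0.05 rad/s and z of board in the frame of lower_boards below 0.034 m), for 0.2 s.
2. the tab corner of the top board is raised at least 12 mm while the opposite corner has come up less than 6 mm (z of board_tab in the frame of lower_boards above 0.0785 m and z of board_far_corner in the frame of lower_boards below 0.0365 m), for 0.1 s.
At the end, for the whole second after the job is handed in: the top board is held in the fingers alone, still, within 20 degrees of level, its centre over 160 mm and far corner over 130 mm above the table; the turntable within 0.06 rad of its quarter-turn stop; the lower boards flat on it, within 40 mm of its axis (height (world z) of board above 0.16 m and angle between board's own z axis and vertical below 0.35 rad and linear speed of board below 0.05 m/s and height (world z) of board_far_corner above 0.13 m and height (world z) of board_tab above 0.15 m and contact force between the fingers and board above 0.5 N and contact force between board and lower_boards below 0.1 N and value of joint turntable between 1.511 and 1.631 rad and height (world z) of lower_boards below 0.043 m and angle between lower_boards's own z axis and vertical below 0.03 rad and horizontal distance between lower_boards and turntable_top below 0.04 m and linear speed of lower_boards below 0.02 m/s); the arm keeps its last pose, push and grip.
It fails at once if the lower boards come up or tip (height (world z) of lower_boards above 0.055 m or angle between lower_boards's own z axis and vertical above 0.12 rad).
It fails at once if the mug, jars or dish are shifted or tipped (distance of any of mug, bead_jars, bead_dish from where it was at the start of the episode above 0.02 m or angle between any of mug, bead_jars's own z axis and vertical above 0.3 rad).
It also fails if it takes over 58 s, if anything falls off the work surface, if the arm or the gripper's body presses on something with over 40 N, if the wrist force passes 120 N, or if a joint passes its speed limit or range.

## Robot

A 6-joint arm with a two-finger parallel gripper is mounted at the origin on the work surface. World frame = base frame: x ahead of the robot, y to its left, z up, the work surface at z = 0. Lengths are in mm, angles in degrees, forces in N, time in s.
With the tool pointing down it reaches from about 300 to 850 mm from the base axis. Payload 4.2 kg.
Tool frame: the origin (TCP) lies at the very end of the fingers, on their centre line; the grasp point (between the pads) lies 19 mm behind it; z points along the fingers, y is the line along which they close (so a half turn about z gives the same grasp; the last joint's range is limited). The gripper opens to 91 mm and grips with 3 to 60 N. Pads are 32 mm wide; open, the fingers measure 118 mm over their backs; the gripper's body (76 mm by 178 mm) begins 60 mm behind the grasp point.
Start: joints at [73.625, 18.312, 89.639, -0, 72.044, -1.146], TCP at [151.043, 554.823, 213.976] pointing down, gripper open.
Joint ranges: [-177.97, 177.97], [-48.28, 115.42], [12.27, 149.76], [-77.06, 257.06], [2.81, 150.46], [-146.56, 146.56]. Speed limits (degrees/s): [147.25, 147.25, 180, 180, 180, 180].

## Interface

Orientations are given as [roll, pitch, yaw] about the fixed x, y, z axes, in that order (R = Rz(yaw) Ry(pitch) Rx(roll)).
In Python, from workcell import env, eyes gives the robot as it stands.
- The arm moves only by the tool send_rows, never from a script. Its argument "targets" is text: rows parted by semicolons, each of 7 numbers parted by spaces: the shift along the tool's x, y, z in m, then the turn, a rotation vector about the tool's x, y, z in degrees, then the opening in per cent of the stroke, from 0 (shut) to 100 (fully open). A call has 1 to 12 rows; each row is the pose to reach, as a shift and turn from the pose commanded when the call began, along the tool's axes at that moment; what a row does not reach only later rows make up. A row lasts 1/12 s, in which the tool goes at most 41.7 mm and 7.16 degrees, less where a joint would pass 70% of its speed; a pose out of reach is approached as far as the arm can. A call with a gripper value outside its range is refused whole. The fingers move at their own pace and stop on an object; "grip_force" is the grip in N (left out, the last holds). Time passes only in rows, so rows that repeat a pose let the fingers close. It gives the time, the measured TCP pose, the force, the opening and the grip force at its end, in the units of the state.
- env.state(): the state, without advancing time (a new reading comes with each control period).
- eyes.grab_frame(name): name is "side" or "top"; returns a dict with "image" (480x640x3 uint8, blue, green, red), "fovy" (degrees; the focal length in pixels is half the picture's height over the tangent of half this angle, whatever the lens; pixels are square), "cx", "cy" (the principal point, pixels), "eye" and "attitude" of the camera in the world. Camera axes: x right, y up, looking along -z (the intrinsics and any distortion apply to the point x, -y, -z); pixel columns grow to the right and rows downward; lengths in mm; the calibration is good to about 2 mm. A picture is of the moment at which its call begins. There is no depth.
- env.job_done(): hands the job in; it is judged then, once.
The state is a dict: "time_s": time; "qpos": joint angles; "qvel": joint speeds; "effort": joint torques, N m; "ee_pos": TCP position; "ee_rot": TCP orientation; "force": force on the tool from outside, world axes, zero at the start; "torque": the same for the moment, N m; "gripper_width": finger opening in mm; "gripper_force": force on a finger pad.
Only numpy, scipy, OpenCV 4.12 (cv2) and the standard library are available. Lean on these libraries where they do the work, as an engineer would, in place of code of your own. Each camera call takes 0.05 s, during which the arm holds its last target. There are 200 camera calls.

## Working session

There is one attempt and no reset: what is moved stays moved. The work goes in short steps, Python scripts to look and compute and a tool call to move; the robot and the scene stay as the last step left them, time stands still between calls to the robot, and variables do not carry over. Pictures are saved under pics/ and viewed, at most 10 in all, crops included, and the job is handed in when it is done.

Besides the shell and the picture viewer there is one more tool, called after "Emit:" in YAML: its name, and indented under it one key for each argument. send_rows: Moves the arm, as the interface text tells. Its arguments: {"type":"object","properties":{"targets":{"type":"string"},"grip_force":{"type":"number"}},"required":["targets"]}

```bash
mkdir -p pics; ls; python3 - <<'E'
from workcell import env, eyes
import cv2
for n in("top","side"):
    f=eyes.grab_frame(n); cv2.imwrite(f"pics/{n}0.png",f["image"])
    print({k:v for k,v in f.items() if k!="image"})
print(env.state())
E
```

```text
pics
{'fovy': 44.41989335145939, 'cx': 323.2261345808536, 'cy': 235.73178438747868, 'eye': array([ 157.6991515 ,  -12.61763348, 1769.20343763]), 'attitude': array([ 10.17289984,   0.5543382 , -91.02527416])}
{'fovy': 56.468289606928245, 'cx': 309.99078897108143, 'cy': 239.11073422444272, 'eye': array([  -6.54074496, -695.41879656,  808.87223089]), 'attitude': array([ 49.5283505 ,  -0.39188672, -34.14444263])}
{'time_s': 0.1, 'qpos': array([ 7.36248509e+01,  1.83474341e+01,  8.97007035e+01, -6.09210348e-05,
        7.20428459e+01, -1.14515131e+00]), 'qvel': array([ 0.01611459, -0.00370183, -0.07949132,  0.01964375, -0.03162631,
       -0.02139952]), 'effort': array([-1.10208995e-03, -4.13332343e+01, -2.32507360e+01,  7.28171412e-02,
        4.22021875e-02, -5.26881809e-05]), 'ee_pos': array([150.91251389, 554.36877988, 213.20107722]), 'ee_rot': array([-1.79909034e+02, -1.76042211e-03,  1.64770020e+02]), 'force': array([-0.91774414, -0.14339113, -0.20674125]), 'torque': array([-0.02663902, -0.05118439, -0.03644931]), 'gripper_force': 0.0, 'gripper_width': 91.15366493637949}
```

View pics/top0.png

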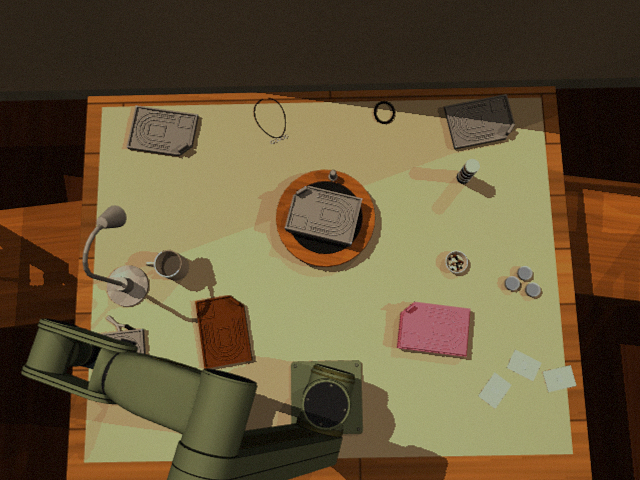

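View pics/side0.png

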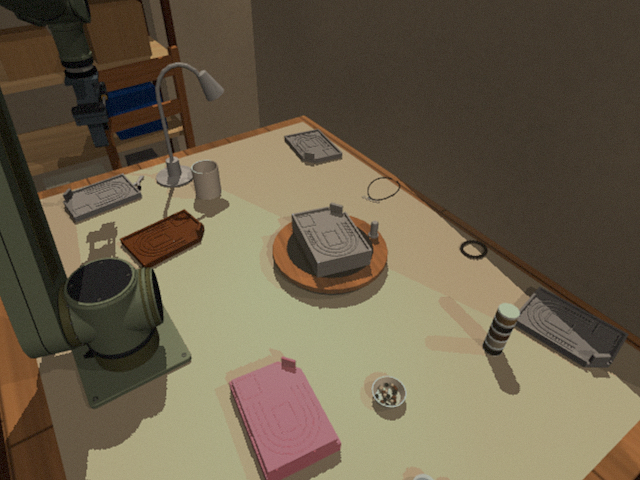

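The top view has the turntable at (326,219), its knob at (333,175) and the tab at (304,191). Several things could be taken for the board: the grey one on the disc (323,213), loose grey ones at (163,132), (480,122) and (125,335), brown (224,330) and pink (436,328). I choose the one on the disc. The jars are at (467,172), the dish at (456,263) and the mug at (170,264).

```bash
cat > h.py <<'E'
import numpy as np, cv2
from scipy.spatial.transform import Rotation as Rn
from workcell import env, eyes
def cam(f):
    return Rn.from_euler('xyz',f["attitude"],degrees=True).as_matrix(), f["eye"], 240/np.tan(np.radians(f["fovy"]/2))
def unproj(f,u,v,z):
    R,e,F=cam(f); d=R@np.array([(u-f["cx"])/F,-(v-f["cy"])/F,-1]); return (e+d*(z-e[2])/d[2]).round(1)
def proj(f,p):
    R,e,F=cam(f); c=R.T@(np.asarray(p,float)-e); return np.array([f["cx"]-F*c[0]/c[2], f["cy"]+F*c[1]/c[2]]).round(1)
E
python3 - <<'E'
from h import *
f=eyes.grab_frame("top"); im=f["image"]
hsv=cv2.cvtColor(im,cv2.COLOR_BGR2HSV)
m=((hsv[...,0]<18)&(hsv[...,1]>120)).astype(np.uint8)
w=np.zeros_like(m); w[160:280,265:390]=m[160:280,265:390]
c=max(cv2.findContours(w,cv2.RETR_EXTERNAL,cv2.CHAIN_APPROX_NONE)[0],key=cv2.contourArea)
P=np.array([unproj(f,u,v,38)[:2] for u,v in c[:,0]]); 
(hx,hy),r=cv2.minEnclosingCircle(cv2.convexHull(P.astype(np.float32))); print("disc",hx,hy,r)
print("knob",unproj(f,333.5,173.5,82),"tab",unproj(f,303,190,78))
s=eyes.grab_frame("side")
print("side knob",unproj(s,374.5,223,82),"tab",unproj(s,336.5,206,106.5))
for p in [(hx,hy,38),(0,0,0)]: print(proj(f,p),proj(s,p))
a=cv2.resize(im[160:280,265:385],(600,600),interpolation=2)
cv2.imwrite("pics/c1.png",a); cv2.imwrite("pics/c2.png",cv2.resize(s["image"][190:300,260:400],(764,600),interpolation=2))
E
```

```text
disc 523.9479370117188 -7.8416972160339355 153.10662841796875
knob [648.  -35.6  82. ] tab [600.4  55.8  78. ]
side knob [652.9 -33.1  82. ] tab [594.   56.2 106.5]
[325.  217.6] [328.4 248.4]
[325.7 396.2] [129.  349.2]
```

View pics/c1.png

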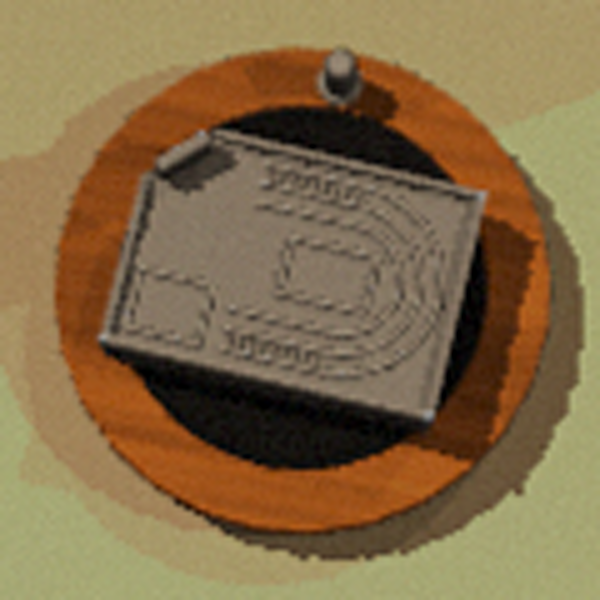

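View pics/c2.png

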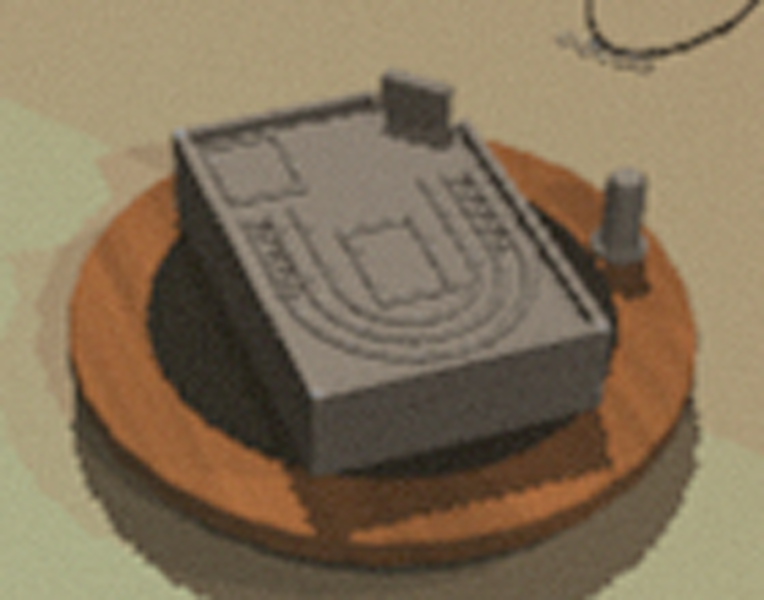

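The crops show the knob top at crop (342,55), which is pixel (333.4,171). The tab is at the far-left corner, and the board is the grey one with the cut corner. The disc centre is about (524,-8), and the knob about (649,-35) at 127 mm from the axis, which checks against the given 128. So the disc's yaw is about -12.4°.

Plan: cage the knob with the fingers loosely on its tangential sides (yaw -12) and follow the arc.

```bash
cat >> h.py <<'E'
def rel(p0,r0,p,r):
    A=Rn.from_euler('xyz',r0,degrees=True); B=Rn.from_euler('xyz',r,degrees=True)
    return np.r_[(A.inv().apply(np.asarray(p,float)-p0)/1000).round(4),(A.inv()*B).as_rotvec(degrees=True).round(2)]
def go(*ps):
    s=env.state(); print(s["ee_pos"].round(1),s["ee_rot"].round(2),s["force"].round(1),s["gripper_width"].round(1),s["time_s"])
    for p,r in ps: print(rel(s["ee_pos"],s["ee_rot"],p,r))
E
python3 - <<'E'
from h import *
go(((350,330,240),(180,0,80)),((649,-35,140),(180,0,-12)))
E
```

```text
Traceback (most recent call last):
  File "h.py", line 14, in go
    s=env.state(); print(s["ee_pos"].round(1),s["ee_rot"].round(2),s["force"].round(1),s["gripper_width"].round(1),s["time_s"])
                                                                                       ^^^^^^^^^^^^^^^^^^^^^^^^
AttributeError: 'float' object has no attribute 'round'
```

```bash
sed -i 's/s\["gripper_width"\].round(1)/round(s["gripper_width"],1)/' h.py
python3 - <<'E'
from h import *
go(((350,330,240),(180,0,80)),((649,-35,140),(180,0,-12)))
E
```

```text
[151.  554.5 213.4] [-179.94   -0.    164.77] [-0.3 -0.3  0.2] 91.4 0.2
[-2.510e-01 -1.644e-01 -2.640e-02 -5.000e-02  4.000e-02  8.477e+01]
[-6.3540e-01 -4.3790e-01  7.3900e-02 -1.0000e-02  9.0000e-02  1.7677e+02]
```

Emit:
send_rows:
  targets: "-0.251 -0.164 -0.026 0 0 84.8 40;-0.251 -0.164 -0.026 0 0 84.8 40;-0.251 -0.164 -0.026 0 0 84.8 40;-0.251 -0.164 -0.026 0 0 84.8 40;-0.251 -0.164 -0.026 0 0 84.8 40;-0.251 -0.164 -0.026 0 0 84.8 40;-0.251 -0.164 -0.026 0 0 84.8 40;-0.251 -0.164 -0.026 0 0 84.8 40;-0.251 -0.164 -0.026 0 0 84.8 40;-0.251 -0.164 -0.026 0 0 84.8 40;-0.251 -0.164 -0.026 0 0 84.8 40;-0.251 -0.164 -0.026 0 0 84.8 40"

```text
time_s: 1.2
ee_pos: [350.2, 330.3, 239.8]
ee_rot: [-180.0, 0.0, 79.6]
force: [0.1, -0.3, 1.3]
gripper_width: 36.3
gripper_force: 0.0
```

```bash
python3 - <<'E'
from h import *
go(((649,-35,160),(180,0,-12)),((649,-35,105),(180,0,-12)))
E
```

```text
[350.2 330.3 239.8] [-1.7999e+02  1.0000e-02  7.9600e+01] [ 0.1 -0.3  1.3] 36.3 1.2
[-3.054e-01  3.599e-01  7.980e-02 -1.000e-02  1.000e-02  9.160e+01]
[-3.054e-01  3.599e-01  1.348e-01 -1.000e-02  1.000e-02  9.160e+01]
```

Emit:
send_rows:
  targets: "-0.305 0.36 0.05 0 0 91.6 40;-0.305 0.36 0.05 0 0 91.6 40;-0.305 0.36 0.05 0 0 91.6 40;-0.305 0.36 0.05 0 0 91.6 40;-0.305 0.36 0.05 0 0 91.6 40;-0.305 0.36 0.05 0 0 91.6 40;-0.305 0.36 0.05 0 0 91.6 40;-0.305 0.36 0.05 0 0 91.6 40;-0.305 0.36 0.05 0 0 91.6 40;-0.305 0.36 0.05 0 0 91.6 40;-0.305 0.36 0.05 0 0 91.6 40;-0.305 0.36 0.05 0 0 91.6 40"

```text
time_s: 2.2
ee_pos: [654.0, -37.0, 188.3]
ee_rot: [179.9, -0.0, -6.5]
force: [0.1, -0.1, -0.2]
gripper_width: 36.6
gripper_force: 0.0
```

Emit:
send_rows:
  targets: "0 0 0.03 0 0 5 40;0 0 0.06 0 0 5 40;0 0 0.08 0 0 5 40;0 0 0.08 0 0 5 40"

```text
time_s: 2.53
ee_pos: [648.0, -32.4, 104.4]
ee_rot: [179.9, 0.6, -11.0]
force: [-0.6, -0.0, -0.0]
gripper_width: 36.4
gripper_force: 0.0
```

```bash
python3 - <<'E'
from h import *
go(((649,-35,52),(180,0,-12)))
s=eyes.grab_frame("side"); f=eyes.grab_frame("top")
a=cv2.resize(s["image"][150:300,260:460],(533,400)); b=cv2.resize(f["image"][130:250,265:385],(400,400))[:, :266]
cv2.imwrite("pics/k1.png",a)
E
```

```text
[648.  -32.4 104.4] [179.93   0.62 -11.  ] [-0.6 -0.  -0. ] 36.4 2.5333
[0.002  0.0023 0.0524 0.08   0.62   1.    ]
```

View pics/k1.png

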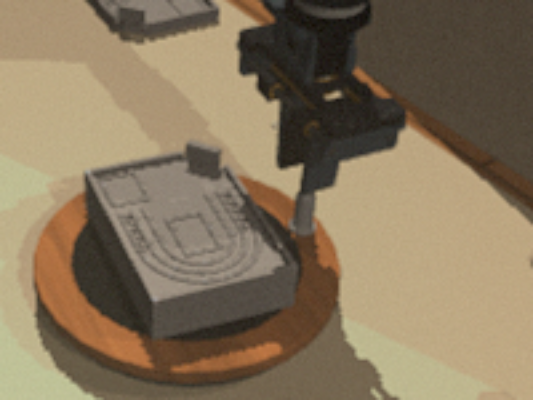

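The knob stands between and below the two fingers, so I descend around it and narrow the cage.

Emit:
send_rows:
  targets: "0.002 0.002 0.01 0 0 1 40;0.002 0.002 0.02 0 0 1 40;0.002 0.002 0.03 0 0 1 40;0.002 0.002 0.04 0 0 1 40;0.002 0.002 0.05 0 0 1 40;0.002 0.002 0.05 0 0 1 40;0.002 0.002 0.05 0 0 1 26;0.002 0.002 0.05 0 0 1 26;0.002 0.002 0.05 0 0 1 26;0.002 0.002 0.05 0 0 1 26"
  grip_force: 3

```text
time_s: 3.47
ee_pos: [653.7, -34.6, 60.5]
ee_rot: [-180.0, -0.1, -12.0]
force: [0.7, -0.6, -0.6]
gripper_width: 24.0
gripper_force: 0.4
```

```bash
python3 - <<'E'
from h import *
C=np.array([523.5,-8])
P=[]
for t in (-12,0,12,24,36,48,60,70,78.,80):
    a=np.radians(t); P.append((np.r_[C+128*np.array([np.cos(a),np.sin(a)]),54],(180,0,t)))
go(*P)
E
```

```text
[653.7 -34.6  60.5] [-1.7996e+02 -8.0000e-02 -1.1980e+01] [ 0.7 -0.6 -0.6] 24.0 3.4667
[-0.0048  0.0011  0.0065 -0.04   -0.08    0.02  ]
[-7.600e-03 -2.560e-02  6.500e-03 -3.000e-02 -8.000e-02 -1.198e+01]
[-1.590e-02 -5.100e-02  6.600e-03 -2.000e-02 -9.000e-02 -2.398e+01]
[-2.930e-02 -7.420e-02  6.600e-03 -1.000e-02 -9.000e-02 -3.598e+01]
[-4.720e-02 -9.410e-02  6.500e-03 -0.000e+00 -9.000e-02 -4.798e+01]
[-6.880e-02 -1.098e-01  6.500e-03  1.000e-02 -9.000e-02 -5.998e+01]
[-9.330e-02 -1.207e-01  6.500e-03  2.000e-02 -9.000e-02 -7.198e+01]
[-1.150e-01 -1.257e-01  6.500e-03  3.000e-02 -9.000e-02 -8.198e+01]
[-1.328e-01 -1.270e-01  6.400e-03  3.000e-02 -9.000e-02 -8.998e+01]
[-1.373e-01 -1.269e-01  6.400e-03  3.000e-02 -9.000e-02 -9.198e+01]
```

Emit:
send_rows:
  targets: "-0.005 0.001 0.006 0 0 0 26;-0.0055 -0.007 0.0065 0 0 -3 26;-0.0056 -0.0122 0.0065 0 0 -6 26;-0.0065 -0.019 0.0065 0 0 -9 26;-0.0076 -0.0256 0.0065 0 0 -12 26;-0.0111 -0.0384 0.0065 0 0 -18 26;-0.0159 -0.051 0.0065 0 0 -24 26;-0.022 -0.063 0.0065 0 0 -30 26;-0.0293 -0.0742 0.0065 0 0 -36 26;-0.0377 -0.0845 0.0065 0 0 -42 26;-0.0472 -0.0941 0.0065 0 0 -48 26;-0.0472 -0.0941 0.0065 0 0 -48 26"

```text
time_s: 4.47
ee_pos: [624.7, 68.7, 53.3]
ee_rot: [-179.9, 0.1, 36.2]
force: [-0.7, 0.3, -0.3]
gripper_width: 37.7
gripper_force: 0.0
```

```bash
python3 - <<'E'
from h import *
C=np.array([523.5,-8])
P=[]
for t in (36,42,48,54,60,66,72,75,78.,80):
    a=np.radians(t); P.append((np.r_[C+128*np.array([np.cos(a),np.sin(a)]),54],(180,0,t)))
go(*P)
E
```

```text
[624.7  68.7  53.3] [-1.7993e+02  6.0000e-02  3.6240e+01] [-0.7  0.3 -0.3] 37.7 4.4667
[ 0.001   0.0026 -0.0007 -0.07    0.06    0.24  ]
[ 4.00e-04 -1.08e-02 -7.00e-04 -8.00e-02  6.00e-02 -5.76e+00]
[-1.700e-03 -2.410e-02 -7.000e-04 -8.000e-02  6.000e-02 -1.176e+01]
[-5.100e-03 -3.700e-02 -7.000e-04 -8.000e-02  5.000e-02 -1.776e+01]
[-9.800e-03 -4.960e-02 -7.000e-04 -9.000e-02  5.000e-02 -2.376e+01]
[-1.590e-02 -6.150e-02 -6.000e-04 -9.000e-02  4.000e-02 -2.976e+01]
[-2.310e-02 -7.280e-02 -6.000e-04 -9.000e-02  4.000e-02 -3.576e+01]
[-2.720e-02 -7.810e-02 -6.000e-04 -9.000e-02  4.000e-02 -3.876e+01]
[-3.150e-02 -8.320e-02 -6.000e-04 -9.000e-02  3.000e-02 -4.176e+01]
[-3.450e-02 -8.650e-02 -6.000e-04 -9.000e-02  3.000e-02 -4.376e+01]
```

Emit:
send_rows:
  targets: "0.001 0.0026 0 0 0 0 26;0.001 0.0026 0 0 0 0 26;0.001 0.0026 0 0 0 0 26;0.001 0.0026 0 0 0 0 26"
  grip_force: 30

```text
time_s: 4.8
ee_pos: [629.4, 64.7, 53.5]
ee_rot: [180.0, -0.0, 35.9]
force: [0.3, 0.0, 0.4]
gripper_width: 23.8
gripper_force: 0.2
```

```bash
python3 - <<'E'
from h import *
go()
s=eyes.grab_frame("side"); f=eyes.grab_frame("top")
a=cv2.resize(s["image"][150:300,250:450],(533,400)); b=cv2.resize(f["image"][130:290,265:385],(300,400))
b=np.hstack([a[:, :450],b]);cv2.imwrite("pics/k2.png",b)
E
```

```text
[629.4  64.7  53.5] [ 1.7996e+02 -3.0000e-02  3.5930e+01] [0.3 0.  0.4] 23.8 4.8
```

View pics/k2.png

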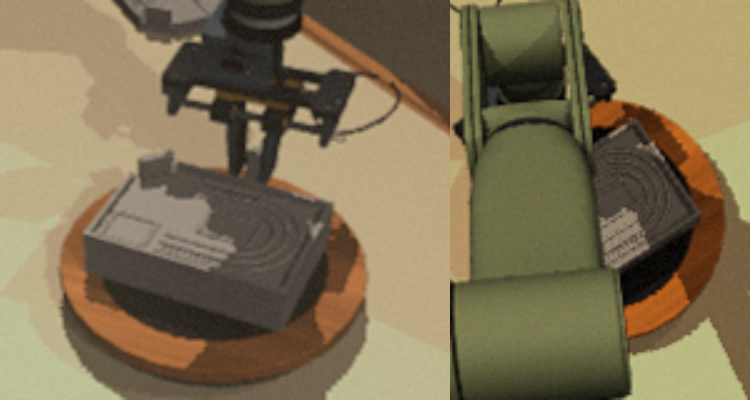

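The disc has turned about 48° and the knob is still caged between the fingers. The boards are seated. I continue along the arc at a firmer grip.

```bash
python3 - <<'E'
from h import *
C=np.array([523.5,-8])
P=[]
for t in (42,48,54,60,66,71,75,77.5,79.):
    a=np.radians(t); P.append((np.r_[C+128*np.array([np.cos(a),np.sin(a)]),54],(180,0,t)))
go(*P)
E
```

```text
[629.3  64.9  53.5] [ 1.7998e+02 -2.0000e-02  3.5950e+01] [-0.2 -0.1 -0. ] 23.6 4.9
[-1.10e-03 -1.65e-02 -5.00e-04  3.00e-02 -2.00e-02 -6.05e+00]
[-3.200e-03 -2.980e-02 -6.000e-04  3.000e-02 -2.000e-02 -1.205e+01]
[-6.700e-03 -4.270e-02 -6.000e-04  3.000e-02 -2.000e-02 -1.805e+01]
[-1.150e-02 -5.520e-02 -6.000e-04  3.000e-02 -2.000e-02 -2.405e+01]
[-1.760e-02 -6.710e-02 -6.000e-04  3.000e-02 -2.000e-02 -3.005e+01]
[-2.360e-02 -7.660e-02 -6.000e-04  3.000e-02 -2.000e-02 -3.505e+01]
[-2.900e-02 -8.370e-02 -6.000e-04  3.000e-02 -1.000e-02 -3.905e+01]
[-3.260e-02 -8.790e-02 -6.000e-04  3.000e-02 -1.000e-02 -4.155e+01]
[-3.490e-02 -9.040e-02 -6.000e-04  3.000e-02 -1.000e-02 -4.305e+01]
```

Emit:
send_rows:
  targets: "-0.001 -0.0165 0 0 0 -6 26;-0.003 -0.03 0 0 0 -12 26;-0.0065 -0.0425 0 0 0 -18 26;-0.0115 -0.055 0 0 0 -24 26;-0.0175 -0.067 0 0 0 -30 26;-0.0235 -0.0765 0 0 0 -35 26;-0.029 -0.0835 0 0 0 -39 26;-0.0325 -0.088 0 0 0 -41.5 26;-0.0335 -0.089 0 0 0 -42.3 26;-0.0335 -0.089 0 0 0 -42.3 26;-0.0335 -0.089 0 0 0 -42.3 26;-0.0335 -0.089 0 0 0 -42.3 26"

```text
time_s: 5.9
ee_pos: [550.8, 117.3, 53.7]
ee_rot: [179.8, -0.0, 78.3]
force: [4.7, -3.9, -2.5]
gripper_width: 23.7
gripper_force: 2.5
```

Emit:
send_rows:
  targets: "0 0 0 0 0 0 45;0 0 0 0 0 0 45;0 0 0 0 0 0 45;0 0 -0.02 0 0 0 45;0 0 -0.05 0 0 0 45;0 0 -0.08 0 0 0 45;0 0 -0.11 0 0 0 45;0 0 -0.14 0 0 0 45;0 0 -0.14 0 0 0 45;0 0 -0.14 0 0 0 45"

```text
time_s: 6.73
ee_pos: [549.9, 118.3, 195.3]
ee_rot: [179.8, -0.1, 78.3]
force: [-0.4, 0.2, -0.1]
gripper_width: 40.7
gripper_force: 0.0
```

```bash
python3 - <<'E'
from h import *
go(((430,250,200),(180,0,33)))
s=eyes.grab_frame("side"); f=eyes.grab_frame("top")
a=cv2.resize(s["image"][180:300,250:410],(533,400))[:, :450]; b=cv2.resize(f["image"][130:290,265:385],(300,400))
cv2.imwrite("pics/k3.png",np.hstack([a,b]))
E
```

```text
[549.9 118.3 195.3] [ 1.7983e+02 -1.0000e-01  7.8330e+01] [-0.4  0.2 -0.1] 40.7 6.7333
[ 1.047e-01 -1.440e-01 -5.000e-03  1.200e-01 -1.700e-01  4.533e+01]
```

View pics/k3.png

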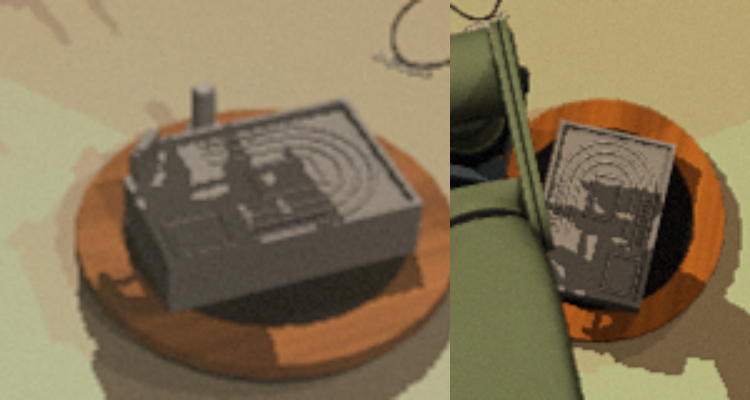

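Emit:
send_rows:
  targets: "0.105 -0.144 -0.01 0 0 45 45;0.105 -0.144 -0.01 0 0 45 45;0.105 -0.144 -0.01 0 0 45 45;0.105 -0.144 -0.01 0 0 45 45;0.105 -0.144 -0.01 0 0 45 45;0.105 -0.144 -0.01 0 0 45 45;0.105 -0.144 -0.01 0 0 45 45;0.105 -0.144 -0.01 0 0 45 45"

```text
time_s: 7.5
ee_pos: [428.2, 249.9, 201.8]
ee_rot: [-180.0, 0.2, 33.3]
force: [-0.2, -0.1, -0.3]
gripper_width: 40.6
gripper_force: 0.0
```

```bash
python3 - <<'E'
from h import *
s=eyes.grab_frame("side"); f=eyes.grab_frame("top")
print("knob side",unproj(s,311,207.6,82))
a=cv2.resize(s["image"][190:280,270:350],None,fx=5,fy=5,interpolation=2); b=cv2.resize(f["image"][165:255,295:370],None,fx=5,fy=5,interpolation=2)
go(); cv2.imwrite("pics/k4.png",np.hstack([a,b]))
E
```

```text
knob side [552.5 115.1  82. ]
[428.9 249.6 202.2] [-1.7998e+02  1.6000e-01  3.3440e+01] [ 1.  -0.1 -0.2] 40.7 7.6
```

View pics/k4.png

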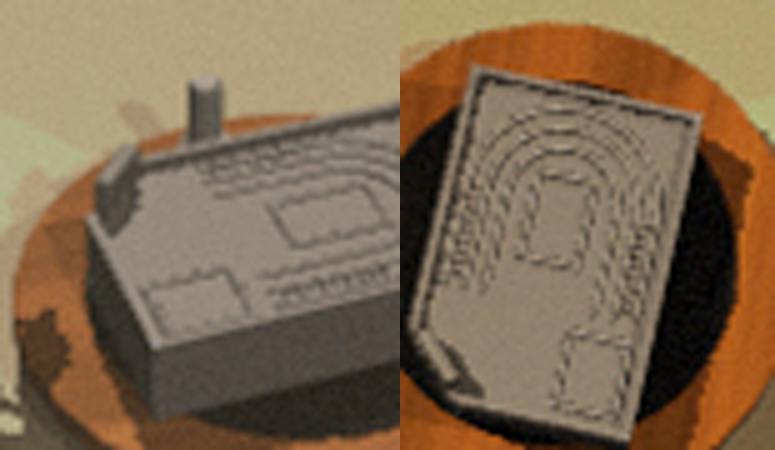

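```bash
python3 - <<'E'
from h import *
s=eyes.grab_frame("side"); f=eyes.grab_frame("top")
k=unproj(s,310.8,206,82)[:2]; print("knob",k,np.degrees(np.arctan2(k[1]+8,k[0]-523.5)))
B=np.array([[100,70],[100,-70],[-100,-70],[-78.1,48.1]])
W=np.array([unproj(f,u,v,88.5)[:2] for u,v in((310,178.6),(354.6,188.6),(340.6,253))]+[unproj(f,302.4,237.4,106.5)[:2]])
W2=W[:3]; M=B[:3]
def fit(B,W):
    b=B-B.mean(0); w=W-W.mean(0); th=np.arctan2((b[:,0]*w[:,1]-b[:,1]*w[:,0]).sum(),(b*w).sum())
    R=np.array([[np.cos(th),-np.sin(th)],[np.sin(th),np.cos(th)]]); t=W.mean(0)-R@B.mean(0); return th,R,t
th,R,t=fit(B,W); print(W,np.degrees(th),t,"res",(W-(B@R.T+t)).round(1).tolist())
th,R,t=fit(M,W2); print(np.degrees(th),t,"tab",R@B[3]+t,"far",R@B[1]+t,"side tab",unproj(s,293.6,222.6,106.5))
p=np.r_[R@B[3]+t,130]; go((p,(180,0,45+np.degrees(th))))
E
```

```text
knob [556.2 121.5] 75.82850253713902
[[631.9  34.3]
 [598.8 -96.7]
 [407.9 -51. ]
 [452.6  58.1]] -13.695061572764525 [518.77688719  -7.20942645] res [[-0.6, -2.8], [-0.6, 2.2], [2.9, 0.5], [-1.7, 0.1]]
-13.921204769559719 [519.45945295  -7.13244876] tab [455.22569279  58.34460108] far [599.68109409 -99.13510249] side tab [461.1  59.5 106.5]
[429.4 249.5 202.6] [-1.7998e+02  1.0000e-01  3.3370e+01] [0.1 0.3 0.1] 40.8 7.7
[-0.0834  0.1739  0.0727 -0.02    0.1     2.29  ]
```

```bash
python3 - <<'E'
from h import *
s=eyes.grab_frame("side"); f=eyes.grab_frame("top")
for u,v in((375.1,222.1),(310.8,206)):
    k=unproj(s,u,v,82); print(k,[np.degrees(np.arctan2(k[1]-cy,k[0]-cx)).round(1) for cx,cy in((523.5,-8),(525,-7),(526,-10))])
for Q in(((362,198.6),(352,244),(285.6,228)),((310,178.6),(354.6,188.6),(340.6,253))):
    W=[unproj(f,u,v,88.5)[:2] for u,v in Q]; print(W,[np.degrees(np.arctan2(*(W[a]-W[b])[::-1])).round(1) for a,b in((0,1),(1,2),(0,2))])
cv2.imwrite("pics/x.png",f["image"])
# knob-like blob in top view: predicted pixel
for t in (74,76,78): 
  a=np.radians(t); P=(523.5+128*np.cos(a),-8+128*np.sin(a),82); print(t,proj(f,P),proj(s,P))
P=(523.5+128*np.cos(np.radians(-12.4)),-8+128*np.sin(np.radians(-12.4)),82); print(proj(f,P),proj(s,P))
E
```

```text
[656.7 -31.   82. ] [np.float64(-9.8), np.float64(-10.3), np.float64(-9.1)]
[556.2 121.5  82. ] [np.float64(75.8), np.float64(76.4), np.float64(77.1)]
[array([ 568.1, -117.6]), array([433.6, -84.6]), array([484.6, 107.5])] [np.float64(-13.8), np.float64(-104.9), np.float64(-69.6)]
[array([631.9,  34.3]), array([598.8, -96.7]), array([407.9, -51. ])] [np.float64(75.8), np.float64(-13.5), np.float64(20.8)]
74 [283.  203.7] [312.9 206.8]
76 [282.6 205.2] [311.4 207.2]
78 [282.3 206.6] [309.9 207.5]
[333.5 173.3] [373.8 224.1]
```

Comparing before and after, the knob chord is 182.6 mm, which means 91°, and the board turned about 90.5°. So the disc sits in its stop. The tab is at (456,58.5), and all three estimates agree within 2 mm along the closing line. I go above it.

Emit:
send_rows:
  targets: "-0.084 0.174 0.06 0 0 2.4 40;-0.084 0.174 0.06 0 0 2.4 40;-0.084 0.174 0.06 0 0 2.4 40;-0.084 0.174 0.06 0 0 2.4 40;-0.084 0.174 0.06 0 0 2.4 40;-0.084 0.174 0.06 0 0 2.4 40;-0.084 0.174 0.06 0 0 2.4 40;-0.084 0.174 0.06 0 0 2.4 40;-0.084 0.174 0.06 0 0 2.4 40;-0.084 0.174 0.06 0 0 2.4 40"

```text
time_s: 8.63
ee_pos: [455.3, 59.5, 143.9]
ee_rot: [180.0, -0.1, 31.0]
force: [0.1, -0.1, -0.4]
gripper_width: 36.6
gripper_force: 0.0
```

```bash
python3 - <<'E'
from h import *
go(((456,58.5,86),(180,0,31)))
s=eyes.grab_frame("side")
cv2.imwrite("pics/k5.png",cv2.resize(s["image"][130:260,240:400],None,fx=4,fy=4,interpolation=2))
E
```

```text
[455.3  59.5 143.9] [ 1.7999e+02 -6.0000e-02  3.1040e+01] [ 0.1 -0.1 -0.4] 36.6 8.6333
[ 0.      0.0012  0.0579  0.01   -0.06    0.04  ]
```

View pics/k5.png

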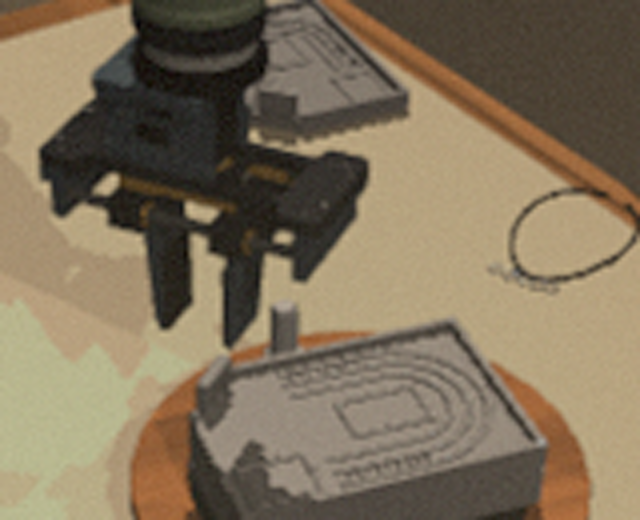

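Both fingers straddle the tab, which is below at crop (213,372). I descend and close gently.

Emit:
send_rows:
  targets: "0 0.001 0.01 0 0 0 40;0 0.001 0.02 0 0 0 40;0 0.001 0.03 0 0 0 40;0 0.001 0.04 0 0 0 40;0 0.001 0.05 0 0 0 40;0 0.001 0.057 0 0 0 40;0 0.001 0.057 0 0 0 40;0 0.001 0.057 0 0 0 40"

```text
time_s: 9.35
ee_pos: [455.5, 57.9, 86.5]
ee_rot: [-180.0, 0.0, 31.0]
force: [-0.1, -0.1, -0.6]
gripper_width: 36.7
gripper_force: 0.0
```

Emit:
send_rows:
  targets: "0 0 0 0 0 0 20;0 0 0 0 0 0 15;0 0 0 0 0 0 10;0 0 0 0 0 0 5;0 0 0 0 0 0 3;0 0 0 0 0 0 3;0 0 0 0 0 0 3"
  grip_force: 6

```text
time_s: 9.93
ee_pos: [455.7, 57.5, 86.8]
ee_rot: [180.0, -0.0, 30.9]
force: [-0.0, 1.4, 3.4]
gripper_width: 9.5
gripper_force: 6.0
```

Emit:
send_rows:
  targets: "0 0 0 0 0 0 3;0 0 0 0 0 0 3"
  grip_force: 45

```text
time_s: 10.1
ee_pos: [455.7, 57.5, 86.8]
ee_rot: [180.0, -0.0, 30.9]
force: [-1.1, 0.5, 3.9]
gripper_width: 9.8
gripper_force: 45.0
```

```bash
python3 - <<'E'
from h import *
st=env.state(); p0=st["ee_pos"]; A=Rn.from_euler('xyz',st["ee_rot"],degrees=True)
pv=np.array([599.5,-99,70.5]); d=p0-pv; d[2]=0; d/=np.linalg.norm(d); w=np.array([d[1],-d[0],0])
print(st["gripper_width"],st["force"].round(1),p0.round(1))
for t in (1,2,3,4,5,6,7):
    Q=Rn.from_rotvec(w*np.radians(t)); p=pv+Q.apply(p0-pv)
    print(rel(p0,st["ee_rot"],p,(Q*A).as_euler('xyz',degrees=True)))
E
```

```text
9.798277010230295 [-1.1  0.5  3.9] [455.7  57.5  86.8]
[ 1.0e-04  3.0e-04 -3.7e-03  9.8e-01 -2.0e-01  0.0e+00]
[ 1.00e-04  7.00e-04 -7.40e-03  1.96e+00 -4.00e-01  0.00e+00]
[ 2.00e-04  1.10e-03 -1.11e-02  2.94e+00 -6.10e-01  0.00e+00]
[ 3.00e-04  1.60e-03 -1.48e-02  3.92e+00 -8.10e-01  0.00e+00]
[ 5.00e-04  2.20e-03 -1.85e-02  4.90e+00 -1.01e+00  0.00e+00]
[ 6.00e-04  2.80e-03 -2.21e-02  5.88e+00 -1.21e+00  0.00e+00]
[ 7.00e-04  3.50e-03 -2.58e-02  6.86e+00 -1.41e+00  0.00e+00]
```

Emit:
send_rows:
  targets: "0 0.0003 -0.0037 0.98 -0.2 0 3;0 0.0003 -0.0037 0.98 -0.2 0 3;0.0001 0.0007 -0.0074 1.96 -0.4 0 3;0.0001 0.0007 -0.0074 1.96 -0.4 0 3;0.0002 0.0011 -0.0111 2.94 -0.6 0 3;0.0002 0.0011 -0.0111 2.94 -0.6 0 3;0.0003 0.0016 -0.0148 3.92 -0.8 0 3;0.0003 0.0016 -0.0148 3.92 -0.8 0 3;0.0005 0.0022 -0.0185 4.9 -1 0 3;0.0005 0.0022 -0.0185 4.9 -1 0 3;0.0005 0.0022 -0.0185 4.9 -1 0 3;0.0005 0.0022 -0.0185 4.9 -1 0 3"

```text
time_s: 11.1
ee_pos: [457.5, 55.8, 105.0]
ee_rot: [-175.1, 0.9, 31.0]
force: [3.5, -1.7, -0.5]
gripper_width: 9.5
gripper_force: 45.0
```

```bash
python3 - <<'E'
from h import *
go()
s=eyes.grab_frame("side")
a=cv2.resize(s["image"][190:290,270:400],None,fx=5,fy=5,interpolation=2);cv2.imwrite("pics/k6.png",a)
E
```

```text
[457.5  55.8 105. ] [-175.13    0.94   30.97] [ 3.5 -1.7 -0.5] 9.5 11.1
```

View pics/k6.png

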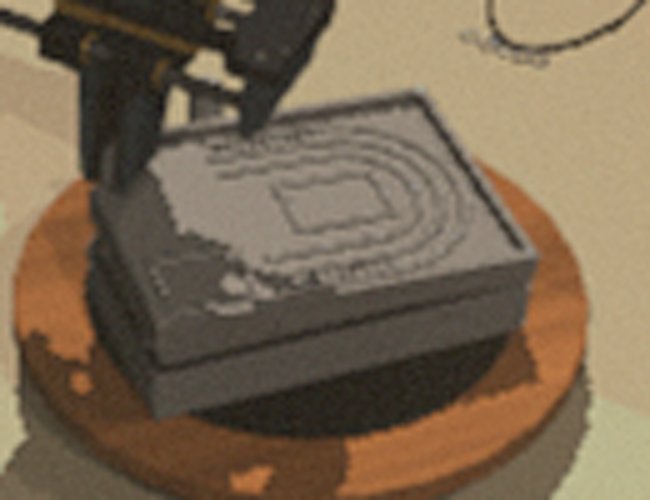

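The last picture shows the top board tilted, with the gap open at the tab side and near-right corner (crop 155,365), the far corner still seated and the lower stack flat. Now I lift it.

```bash
python3 - <<'E'
from h import *
p=env.state()["ee_pos"]; r=env.state()["ee_rot"]
go((p+[0,0,30],r),(p+[0,0,120],(180,0,31)))
E
```

```text
[457.4  55.8 105. ] [-175.13    0.95   30.97] [ 4.  -0.8 -0.5] 9.6 11.15
[-0.0005 -0.0025 -0.0299  0.      0.      0.    ]
[-2.000e-03 -1.020e-02 -1.196e-01 -4.870e+00  9.500e-01 -7.000e-02]
```

Emit:
send_rows:
  targets: "0 -0.0002 -0.003 0 0 0 3;-0.0001 -0.0005 -0.006 0 0 0 3;-0.0001 -0.0008 -0.009 0 0 0 3;-0.0002 -0.001 -0.012 0 0 0 3;-0.0003 -0.0013 -0.016 0 0 0 3;-0.0003 -0.0017 -0.02 0 0 0 3;-0.0004 -0.0021 -0.025 0 0 0 3;-0.0005 -0.0025 -0.03 0 0 0 3;-0.0005 -0.0025 -0.03 0 0 0 3"

```text
time_s: 11.9
ee_pos: [457.8, 55.8, 136.2]
ee_rot: [-175.1, 0.9, 31.0]
force: [0.6, 0.7, -0.2]
gripper_width: 9.9
gripper_force: 45.0
```

Emit:
send_rows:
  targets: "-0.0001 -0.0008 -0.01 0 0 0 3;-0.0003 -0.0017 -0.02 -0.5 0.1 0 3;-0.0005 -0.0025 -0.03 -1 0.2 0 3;-0.0007 -0.0034 -0.04 -1.5 0.3 0 3;-0.0009 -0.0042 -0.05 -2 0.4 0 3;-0.001 -0.005 -0.06 -2.5 0.5 0 3;-0.0012 -0.006 -0.07 -3 0.6 0 3;-0.0014 -0.0068 -0.08 -3.5 0.7 0 3;-0.0015 -0.0077 -0.09 -4 0.8 0 3;-0.0016 -0.008 -0.095 -4.9 1 0 3;-0.0016 -0.008 -0.095 -4.9 1 0 3;-0.0016 -0.008 -0.095 -4.9 1 0 3"

```text
time_s: 12.9
ee_pos: [457.1, 55.9, 230.5]
ee_rot: [180.0, -0.0, 31.0]
force: [-0.1, 0.3, -0.8]
gripper_width: 9.6
gripper_force: 45.0
```

Emit:
send_rows:
  targets: "0 0 0 0 0 0 3;0 0 0 0 0 0 3;0 0 0 0 0 0 3;0 0 0 0 0 0 3;0 0 0 0 0 0 3;0 0 0 0 0 0 3"

```text
time_s: 13.4
ee_pos: [457.3, 55.6, 230.3]
ee_rot: [-180.0, 0.0, 30.9]
force: [-0.4, -0.6, -1.3]
gripper_width: 9.9
gripper_force: 45.0
```

```bash
python3 - <<'E'
from h import *
go()
s=eyes.grab_frame("side"); f=eyes.grab_frame("top")
# numeric check w/o viewing: save, and print predicted corner pixels of held board and seated stack
cv2.imwrite("pics/end.png",np.hstack([cv2.resize(s["image"][90:300,240:440],(400,420)),cv2.resize(f["image"][130:290,265:400],(354,420))]))
E
```

```text
[457.3  55.6 230.3] [-1.7999e+02  1.0000e-02  3.0920e+01] [-0.4 -0.6 -1.3] 9.9 13.4
```

Ten pictures viewed, so I check the stack and disc numerically: template-match stack and disc details against earlier frames.

```bash
python3 - <<'E'
from h import *
k6=cv2.resize(cv2.imread("pics/k6.png"),(130,100),interpolation=cv2.INTER_AREA) # origin (270,190)
im=eyes.grab_frame("side")["image"]
for n,(u,v,w,h) in dict(stack_near=(292,262,20,16),stack_right=(364,246,20,16)).items():
    t=k6[v-190:v-190+h,u-270:u-270+w]; R=cv2.matchTemplate(im[v-12:v+h+12,u-12:u+w+12],t,cv2.TM_CCOEFF_NORMED)
    _,m,_,l=cv2.minMaxLoc(R); print(n,"shift px",l[0]-12,l[1]-12,"score",round(m,2))
print(env.state()["gripper_force"])
E
```

```text
stack_near shift px 0 0 score 0.65
stack_right shift px -1 0 score 0.98
45.000709891319275
```

The stack hasn't moved, and the board is held level and still.

```bash
python3 -c "
from workcell import env
print(env.job_done())"
```

```text
the job is handed in; nothing more can be done
None
```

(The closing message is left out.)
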